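Vent an instrument case and hold its sprung lid just below balance

ROBOT

A 6-joint arm with a two-finger parallel gripper is mounted at the origin on the work surface. World frame = base frame: x ahead of the robot, y to its left, z up, the work surface at z = 0. Lengths are in mm, angles in rad, forces in N, time in s.
With the tool pointing down it reaches from about 350 to 875 mm from the base axis. Payload 4.2 kg.
Tool frame: the origin (TCP) lies at the very end of the fingers, on their centre line; the grasp point (between the pads) lies 19 mm behind it (arm.grasp_offset is the distance from the TCP to the grasp point, in mm); z points along the fingers, y is the direction in which the jaws open and shut (so a half turn about z gives the same grasp; the last joint's range is limited). The gripper opens to 85 mm and grips with 20 to 120 N. Pads are 22 mm wide; open, the fingers measure 114 mm over their backs; the gripper's body (76 mm by 85 mm) begins 54 mm behind the grasp point. The pads swing forward as they close: fully open they stand 13 mm farther back than shut.
Start: joints at [-1.054, 0.385, 0.008, 0, -1.194, -0.259], TCP at [159.363, -604.32, 209.012] pointing down, gripper open.
Joint ranges: [-3.14, 3.14], [-1.21, 2.06], [-1.07, 1.41], [-3.16, 2.05], [-2.99, -0.16], [-3.1, 3.1]. Speed limits (rad/s): [2.79, 2.79, 3.14, 3.14, 3.14, 3.14].

INTERFACE

Orientations are given as a unit quaternion [x, y, z, w].
In Python, from bench import arm gives the robot as it stands.
- The arm moves only by the tool arm_command, never from a script. Its argument "commands" is one flat list of numbers, 4 for each row, row after row: the shift along the tool's x, y, z in m, then the turn about the tool's z in degrees. In form: [tx, ty, tz, roll, tx, ty, tz, roll, ...]. A call has exactly 5 rows; each row shifts and turns the pose as measured when the row begins, along the tool's axes as they then stand; what a row does not reach is not made up. A row lasts 1/10 s, in which the tool goes at most 50 mm and 8.59 degrees, less where a joint would pass 70% of its speed; a pose out of reach is approached as far as the arm can. A call with a gripper value outside its range is refused whole. "jaw" is the opening, from 0 (shut) to 1 (fully open), set as the call begins (left out, the last holds). The fingers move at their own pace and stop on an object; the grip force is fixed at half the most. Time passes only in rows, so rows that do not move let the fingers close, or fill a call up. It gives the time, the measured TCP pose, the force and the opening at its end, in the units of the state.
- arm.read_state(): the state, without advancing time (a new reading comes with each control period).
- arm.get_image(name): name is "scene" or "top"; returns the picture (400x640x3 uint8, red, green, blue); there is no depth.
- arm.camera_info(name): a dict with "camera_matrix" (3x3 intrinsics, pixels), "world_from_camera" (4x4, takes a point from camera to world coordinates). Camera axes: x right, y down, z forward; pixel columns grow to the right and rows downward; lengths in mm; the calibration is good to about 2 mm. A picture is of the moment at which its call begins. camera_info takes no time and is no camera call.
- arm.job_done(): hands the job in, once; it reports no verdict.
Trained networks look in the newest picture that a camera, given by its name, has taken for a name from the list of things; names that differ only in an ending like _2 or _b are one class to them, and where a whole thing is asked for, a point or a joint stands for the part that bears it (a point fixed in the world has none). Each returns a list of dicts, best first, with "confidence" (0 to 1); they miss things now and then, are a little off and sometimes report something else, mostly with a low value. They report only what shows in the picture. A call takes as long as a camera call. They do not tell look-alikes from the thing itself.
- arm.regions_of(camera, target): "mask" (400x640 bool, what is visible of it).
- arm.place_of(camera, target): "centre" ([x, y, z] in mm, in the coordinates of the camera as it stood for that picture, good to about 4 mm: a listed point, or the origin of a listed thing).
The state is a dict: "clock": time; "joints": joint angles; "joint_vel": joint speeds; "joint_efforts": joint torques, N m; "position": TCP position; "ee_rot": TCP orientation; "contact_force": force on the tool from outside, world axes, zero at the start; "wrist_torque": the same for the moment, N m; "gripper_width": finger opening in mm.
Only numpy, scipy, OpenCV 4.12 (cv2) and the standard library are available. Lean on these libraries where they do the work, as an engineer would, in place of code of your own. Each camera call takes 0.05 s, during which the arm holds its last target.

TASK

Vent the metal instrument case: swing the sprung vent lever beside it to its stop and let it return fully, with the lid still shut. Then raise the case's sprung lid by its bar a little past its balance point without letting it swing fully open or drop, ease it back and finish still holding it steady about ten degrees below the balance point, so that it would fall shut if you let go. Leave everything else on the table undisturbed.

Things in the scene. Friction and masses are not known exactly. Their poses are not given: they have to be found in the camera images.
- case: Fixed brushed-metal instrument case, an open-topped box 190 mm deep (its x) by 250 mm wide (its y) by 100 mm high with a flat hinged lid on top. Origin: centre of its underside on the work surface. Its -x axis points to the front (robot side), +x to the hinge side, z up. The lid's bar sticks out at the front.
- lid (a joint): Hinge of the case's lid (flat metal sheet 190 x 254 mm, about 8 mm thick, 0.85 kg). 0 = shut, grows in rad as the front edge rises; end stop fully open at 1.4. A spring helps the lid so that its balance point is at 0.90 rad (52 degrees): left alone below that it falls shut, above it it swings up to the open stop. Fully shut it takes about 1.2 N at the bar to raise; the forces fall to nothing at the balance point.
- lid_bar (a point): Middle of the lid's grip bar: a round dark metal bar 14 mm in diameter, 160 mm long, parallel to the hinge (the case's y), its axis 55 mm in front of the lid's front edge (48 mm free gap for a finger), held by two thin arms 75 mm either side of its middle. Its axis is 245 mm from the hinge axis and 6 mm over the plane of lid and hinge; it is at 106 mm height when the lid is shut. The bar is rigidly fixed to the lid and is free below; the point turns with the lid.
- lid_hinge (a point): Middle of the lid's hinge axis, on the far top edge of the case, 100 mm above the work surface. The hinge axis is the case's y axis.
- vent_lever (a joint): Sprung vent lever. 0 = at rest, leaning 0.5 rad from upright towards the front (case's -x); grows in rad as it swings towards the back, to its end stop at 1.0 (leaning 0.5 rad to the back). Its spring always returns it to 0; it takes about 3 N at the crossbar to start and 7 N to hold at the stop.
- lever_bar (a point): Middle of the lever's crossbar: a black bar 16 mm in diameter and 56 mm long, parallel to the case's y, on top of a 10 mm rod; 100 mm from the pivot axis, about 203 mm above the work surface at rest or at the stop. The point turns with the lever.
- lever_pivot (a point): Pivot axis of the vent lever (parallel to the case's y), 115 mm above the work surface, on top of the vent unit: a fixed white housing 100 x 60 x 100 mm beside the case, on its left or right, turned the same way as the case. The same housing on the other side of the case carries only a round gauge 137 mm high.
- dish: Bystander, loose, to be left alone: shallow steel bowl, 110 mm across, 35 mm high; origin at the centre of its underside.
- cup: Bystander, loose, to be left alone: white cup, 60 mm across, 60 mm high; origin at the centre of its underside.
- tape: Bystander, loose, to be left alone: paper tape roll lying flat, 72 mm across, 20 mm high; origin at the centre of its underside.
- bottle: Bystander, loose, to be left alone: white bottle, 60 mm across, 150 mm high; origin at the centre of its underside.
- jar: Bystander, loose, to be left alone: amber jar with metal cap, 64 mm across, 75 mm high; origin at the centre of its underside.
- forceps: Bystander, loose, to be left alone: steel forceps lying flat, 130 mm long; origin at the centre of its underside.
Not all that is in view belongs to the job. What is shaped like the part that bears vent_lever but red is not meant.

How it is judged:
By the outcome, as a careful person would: the job done as asked, in the order asked, and still so for the second after the job is handed in, while the arm keeps its last pose, push and grip.
It also fails if it takes over 64 s, if anything falls off the work surface, if the arm or the gripper's body presses on something with over 40 N, if the wrist force passes 120 N, or if a joint passes its speed limit or range.

## Working session

There is one attempt and no reset: what is moved stays moved. The work goes in short steps, Python scripts to look and compute and a tool call to move; the robot and the scene stay as the last step left them, time stands still between calls to the robot, and variables do not carry over. Pictures are saved under pics/ and viewed, and the job is handed in when it is done.

Besides the shell and the picture viewer there is one more tool, called after ">>>" by a JSON object that holds its "name" and its "arguments". arm_command: Moves the arm, as the interface text tells. Its arguments: {"type":"object","properties":{"commands":{"type":"array"},"jaw":{"type":"number"}},"required":["commands"]}

```bash
mkdir -p pics; cat > h.py <<'E'
import numpy as np, cv2
from bench import arm
from scipy.spatial.transform import Rotation as R
def save(name,fn):
    im=arm.get_image(name); cv2.imwrite('pics/'+fn,im[:,:,::-1]); return im
def world(cam,c):
    T=np.array(arm.camera_info(cam)['world_from_camera']); return (T@np.r_[c,1])[:3]
def proj(cam,p):
    i=arm.camera_info(cam);T=np.linalg.inv(np.array(i['world_from_camera']));K=np.array(i['camera_matrix'])
    q=K@(T@np.r_[p,1])[:3]; return q[:2]/q[2]
E
python3 - <<'E'
from h import *
save('scene','s0.png');save('top','t0.png')
s=arm.read_state();print(s)
for n in ['lid_bar','lid_hinge','lever_bar','lever_pivot','case','vent_lever','dish','cup','tape','bottle','jar','forceps']:
  for c in ['scene','top']:
    for r in arm.place_of(c,n)[:3]:
      w=world(c,r['centre']);print(n,c,round(r['confidence'],2),w.round(),proj(c,w).round())
E
```

```text
{'clock': 0.1, 'joints': array([-1.05438492e+00,  3.85483071e-01,  6.74598385e-03, -4.08270185e-04,
       -1.19396548e+00, -2.58640135e-01]), 'joint_vel': array([ 0.00020044, -0.00292183,  0.00314691,  0.00095533,  0.00032769,
        0.0006178 ]), 'joint_efforts': array([-6.55489057e-04, -3.93320775e+01,  1.88930064e+01,  4.19794902e+00,
       -2.60617227e-03,  5.57025828e-06]), 'position': array([ 159.21883476, -603.80155036,  208.02644204]), 'ee_rot': array([-1.28454365e-01,  9.91714945e-01,  9.54147147e-04, -1.84512912e-04]), 'contact_force': array([ 0.52316079,  0.73782532, -0.53131952]), 'wrist_torque': array([ 0.04502605,  0.01736867, -0.04839532]), 'gripper_width': 85.22278350207725}
lid_bar scene 0.6 [481. -60. 108.] [281. 184.]
lid_bar scene 0.32 [ 671. -348.    2.] [228. 298.]
lid_bar top 0.97 [477. -64. 106.] [367. 251.]
lid_bar top 0.64 [444. 124.  -2.] [292. 262.]
lid_hinge scene 0.87 [720. -17. 101.] [337. 240.]
lid_hinge top 0.75 [720. -20.  98.] [345. 151.]
lever_bar scene 0.87 [ 780. -252.  204.] [268. 291.]
lever_bar scene 0.86 [ 606. -269.  206.] [229. 236.]
lever_bar top 0.86 [ 778. -250.  205.] [453. 110.]
lever_bar top 0.78 [ 606. -269.  202.] [466. 189.]
lever_bar top 0.46 [ 525. -324.   -2.] [460. 227.]
lever_pivot scene 0.71 [ 823. -239.  112.] [285. 314.]
lever_pivot scene 0.66 [ 653. -260.  114.] [247. 263.]
lever_pivot top 0.82 [ 828. -241.  119.] [436. 101.]
lever_pivot top 0.79 [ 651. -260.  117.] [447. 174.]
case top 0.57 [625. -37.  -2.] [350. 193.]Traceback (most recent call last):
  File "<stdin>", line 6, in <module>
ValueError: it knows: bottle, case, cup, dish, forceps, jar, lever_bar, lever_pivot, lid_bar, lid_hinge, tape
```

```bash
python3 - <<'E'
from h import *
for n in ['dish','cup','tape','bottle','jar','forceps']:
  for c in ['top']:
    for r in arm.place_of(c,n)[:2]:
      w=world(c,r['centre']);print(n,c,round(r['confidence'],2),w.round(),proj(c,w).round())
for c in ['scene','top']: print(c,np.array(arm.camera_info(c)['world_from_camera']).round(2))
t=cv2.imread('pics/t0.png');cv2.imwrite('pics/t0c.png',cv2.resize(t[60:260,380:540],None,fx=3,fy=3))
E
```

```text
dish top 0.65 [447. 122.  -2.] [293. 261.]
cup top 0.92 [ 483. -231.   -1.] [425. 244.]
tape top 0.72 [415. -26.  -2.] [349. 272.]
bottle top 0.96 [ 671. -347.    3.] [466. 172.]
jar top 0.87 [538. 273.  -3.] [237. 229.]
forceps top 0.74 [ 523. -323.   -1.] [460. 228.]
scene [[ 5.20000e-01  7.30000e-01 -4.30000e-01  1.07120e+03]
 [ 8.50000e-01 -4.50000e-01  2.60000e-01 -2.90980e+02]
 [-0.00000e+00 -5.10000e-01 -8.60000e-01  1.11192e+03]
 [ 0.00000e+00  0.00000e+00  0.00000e+00  1.00000e+00]]
top [[-3.0000e-02 -1.0000e+00  8.0000e-02  5.3392e+02]
 [-1.0000e+00  3.0000e-02  2.0000e-02  2.8700e+01]
 [-2.0000e-02 -8.0000e-02 -1.0000e+00  9.8623e+02]
 [ 0.0000e+00  0.0000e+00  0.0000e+00  1.0000e+00]]
```

View pics/s0.png

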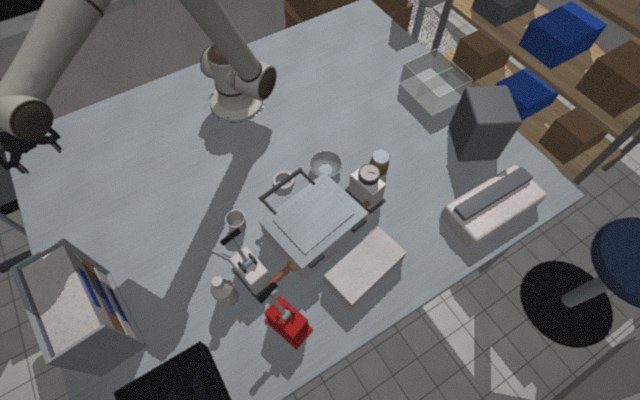

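View pics/t0.png

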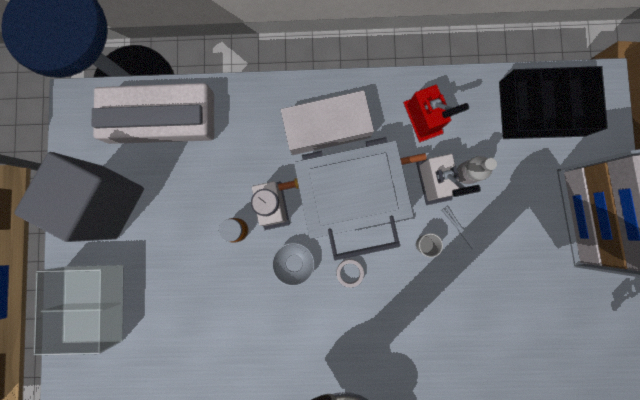

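View pics/t0c.png

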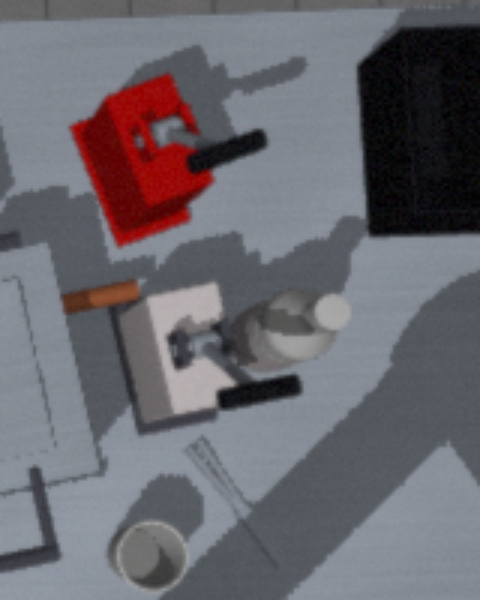

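Candidates for the lever are the white unit's crossbar at top pixel (466,189) and the red look-alike at (453,110). I also see the gauge housing at (268,203), which carries no lever. The crop confirms that the white unit beside the case has the lever, so I choose (466,189). The case yaw from bar to hinge is about 10.3°, their distance is 245 mm, and the lever yaw agrees.

First I close the jaws and roll −85.5° so that tool y lies along −u (the case's −x) and tool x along −v (the case's −y).

>>> {"name": "arm_command", "arguments": {"commands": [0,0,0,-8.5,0,0,0,-8.5,0,0,0,-8.5,0,0,0,-8.5,0,0,0,-8.5], "jaw": 0}}

```text
clock: 1.4
position: [159.4, -604.3, 209.1]
ee_rot: [-0.485, 0.875, -0.0, 0.0]
contact_force: [-0.3, 0.2, -1.4]
gripper_width: 12.3
```

>>> {"name": "arm_command", "arguments": {"commands": [0,0,0,-8.5,0,0,0,-8.5,0,0,0,-8.5,0,0,0,-8.5,0,0,0,-8.5]}}

```text
clock: 1.9
position: [159.4, -604.3, 209.1]
ee_rot: [0.771, -0.636, 0.0, -0.0]
contact_force: [-0.3, -0.2, 0.6]
gripper_width: 0.1
```

```bash
cat >> h.py <<'E'
YAW=np.radians(10.3);U=np.array([np.cos(YAW),np.sin(YAW),0]);V=np.array([-U[1],U[0],0])
HINGE=np.array([720,-18.5,100.]);PIV=np.array([651.5,-260,115.])
def st():
    s=arm.read_state();M=R.from_quat(s['ee_rot']).as_matrix()
    y=M[:,1];print('t',round(s['clock'],2),'p',np.round(s['position'],1),'yheading',np.degrees(np.arctan2(y[1],y[0])).round(1),'tilt',np.degrees(np.arccos(-M[2,2])).round(1),'F',np.round(s['contact_force'],1),'w',round(s['gripper_width'],1),'j',np.round(s['joints'],2))
    return s,M
def go(target):
    s,M=st();d=M.T@(np.array(target)-s['position']);print('tool shift m',(d/1000).round(4));return d
E
python3 - <<'E'
from h import *
b=np.array([606,-269,198]);go(b-60*U)
E
```

```text
t 1.9 p [ 159.4 -604.3  209.1] yheading -169.0 tilt 0.0 F [-0.3 -0.2  0.6] w 0.1 j [-1.05  0.38  0.01 -0.   -1.19  1.25]
tool shift m [-0.2448 -0.4423  0.0111]
```

>>> {"name": "arm_command", "arguments": {"commands": [-0.0163,-0.0295,0,0.2,-0.0163,-0.0295,0,0.2,-0.0163,-0.0295,0,0.2,-0.0163,-0.0295,0,0,-0.0163,-0.0295,0,0]}}

```text
clock: 2.4
position: [290.1, -496.2, 208.4]
ee_rot: [0.766, -0.642, 0.0, 0.0]
contact_force: [0.7, -0.2, -0.8]
gripper_width: 0.2
```

>>> {"name": "arm_command", "arguments": {"commands": [-0.0163,-0.0295,0,0,-0.0163,-0.0295,0,0,-0.0163,-0.0295,0,0,-0.0163,-0.0295,0,0,-0.0163,-0.0295,0,0]}}

```text
clock: 2.9
position: [426.2, -385.2, 209.4]
ee_rot: [0.766, -0.642, 0.001, 0.0]
contact_force: [1.0, -0.8, -0.2]
gripper_width: 0.1
```

```bash
python3 - <<'E'
from h import *
b=np.array([606,-269,198]);go(b-60*U)
E
```

```text
t 2.9 p [ 426.2 -385.2  209.4] yheading -169.9 tilt 0.1 F [ 1.  -0.8 -0.2] w 0.1 j [-0.45  0.3  -0.12  0.   -1.15  0.63]
tool shift m [-0.0827 -0.1374  0.0113]
```

>>> {"name": "arm_command", "arguments": {"commands": [-0.018,-0.03,0.002,0,-0.018,-0.03,0.002,0,-0.018,-0.03,0.002,0,-0.018,-0.03,0.003,0,-0.011,-0.018,0.003,0]}}

```text
clock: 3.4
position: [553.8, -273.6, 198.4]
ee_rot: [0.767, -0.642, 0.003, -0.0]
contact_force: [-0.1, -0.7, -1.4]
gripper_width: 0.0
```

```bash
python3 - <<'E'
from h import *
save('scene','s1.png');save('top','t1.png')
for c in ['scene','top']:
  for n in ['lever_bar','lever_pivot','lid_bar','lid_hinge']:
    for r in arm.place_of(c,n)[:2]:
      print(c,n,round(r['confidence'],2),world(c,r['centre']).round(1))
t=cv2.imread('pics/t1.png');s=cv2.imread('pics/s1.png')
cv2.imwrite('pics/c1.png',np.hstack([cv2.resize(t[130:270,390:520],(400,430)),cv2.resize(s[180:320,170:300],(400,430))]))
b=np.array([606,-269,198]);go(b-60*U)
E
```

```text
scene lever_bar 0.81 [ 607.2 -270.   208.4]
scene lever_bar 0.65 [ 777.  -251.4  205.8]
scene lever_pivot 0.71 [ 653.6 -259.6  118.2]
scene lever_pivot 0.65 [ 825.5 -239.5  114.5]
scene lid_bar 0.68 [481.1 -63.8 108.4]
scene lid_hinge 0.91 [718.9 -18.3 100. ]
top lever_bar 0.6 [ 777.  -252.8  203.8]
top lever_pivot 0.61 [ 828.4 -244.7  120.6]
top lid_bar 0.61 [475.2 -61.8 106.7]
top lid_hinge 0.87 [718.7 -22.   97.4]
t 3.9 p [ 551.5 -276.   198.9] yheading -170.0 tilt 0.3 F [-0.5 -0.2 -0.1] w -0.4 j [-0.2   0.37 -0.03  0.   -1.16  0.37]
tool shift m [0.0028 0.0051 0.0009]
```

View pics/c1.png

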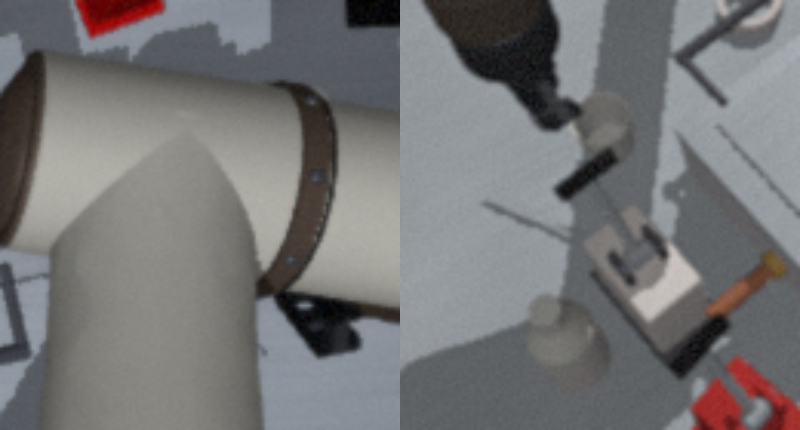

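The scene crop shows the closed fingertips at about (560,105), in front of the black crossbar at (588,173) and lined up with it. The white housing and the bottle are clear. Now I advance.

>>> {"name": "arm_command", "arguments": {"commands": [0.003,-0.01,0,0,0,-0.01,0,0,0,-0.01,0,0,0,-0.01,0,0,0,-0.01,0,0]}}

```text
clock: 4.4
position: [604.3, -271.4, 199.8]
ee_rot: [0.765, -0.644, 0.003, -0.0]
contact_force: [1.0, -0.0, -0.7]
gripper_width: 0.3
```

```bash
python3 - <<'E'
from h import *
s,M=st();print((s['position']-PIV)@U,(s['position']-PIV)@V)
E
```

```text
t 4.4 p [ 604.3 -271.4  199.8] yheading -170.1 tilt 0.4 F [ 1.  -0.  -0.7] w 0.3 j [-0.18  0.45  0.09  0.   -1.2   0.35]
-48.44528167773839 -2.818502571866206
```

```bash
python3 - <<'E'
from h import *
s=save('scene','s2.png')[:,:,::-1]
cv2.imwrite('pics/c2.png',cv2.resize(s[180:310,170:300],(600,600),interpolation=2))
for r in arm.place_of('scene','lever_bar')[:2]:print(world('scene',r['centre']).round())
print(proj('scene',arm.read_state()['position']))
st()
E
```

```text
[ 781. -255.  205.]
[ 605. -268.  207.]
[228.89385703 237.59439927]
t 4.5 p [ 604.8 -271.1  199.3] yheading -170.1 tilt 0.4 F [0.1 0.1 0.2] w -0.1 j [-0.18  0.45  0.09  0.   -1.2   0.35]
```

View pics/c2.png

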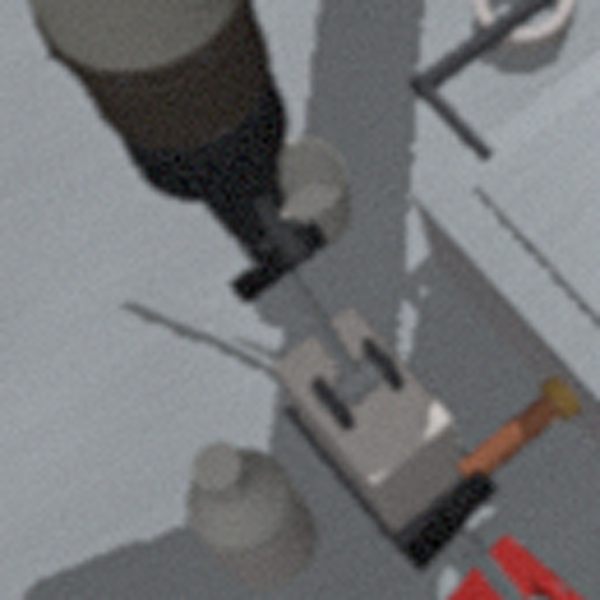

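>>> {"name": "arm_command", "arguments": {"commands": [0,-0.005,0,0,0,-0.005,0,0,0,-0.005,0,0,0,-0.005,0,0,0,0,0,0]}}

```text
clock: 5.0
position: [625.8, -267.1, 199.1]
ee_rot: [0.766, -0.643, 0.003, 0.0]
contact_force: [-0.1, -0.7, 0.0]
gripper_width: -0.4
```

```bash
python3 - <<'E'
from h import *
s=save('scene','s3.png')[:,:,::-1]
cv2.imwrite('pics/c3.png',cv2.resize(s[180:310,170:300],(600,600),interpolation=2))
for r in arm.place_of('scene','lever_bar')[:2]:print(world('scene',r['centre']).round())
print(proj('scene',arm.read_state()['position']))
st()
E
```

```text
[ 780. -255.  204.]
[ 605. -269.  204.]
[233.82187375 243.26463657]
t 5.1 p [ 625.3 -267.2  199.2] yheading -170.1 tilt 0.3 F [-0.  -0.5  0. ] w 0.1 j [-0.17  0.48  0.14  0.   -1.22  0.34]
```

View pics/c3.png

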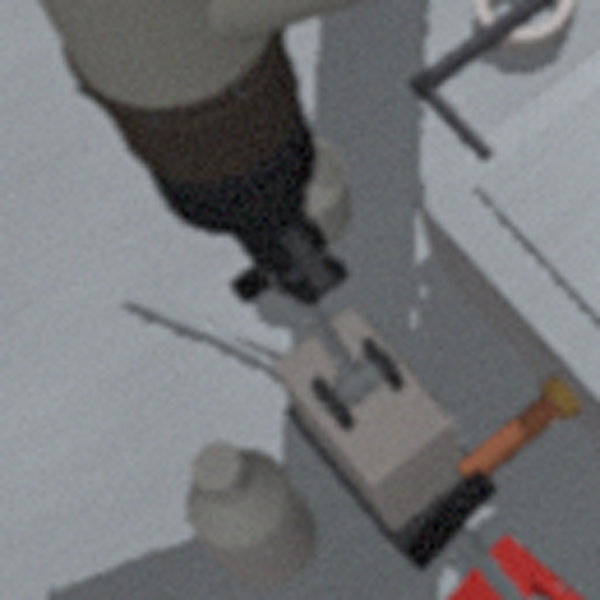

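```bash
python3 - <<'E'
from h import *
s=arm.read_state()['position']
for d in [(0,0,0),(10,0,0),(0,10,0),(0,0,10),(0,0,20)]:print(d,proj('scene',s+np.array(d)),((proj('scene',s+np.array(d))-[170,180])*600/130).round())
im=cv2.imread('pics/s3.png');c=cv2.convertScaleAbs(im[215:265,210:260],alpha=2.5,beta=10);cv2.imwrite('pics/c3b.png',cv2.resize(c,(600,600),interpolation=0))
E
```

```text
(0, 0, 0) [233.82187375 243.26463657] [295. 292.]
(10, 0, 0) [235.55271379 246.42097852] [303. 307.]
(0, 10, 0) [237.43202858 241.32794361] [311. 283.]
(0, 0, 10) [233.06769026 241.66488383] [291. 285.]
(0, 0, 20) [232.3000845  240.03666014] [288. 277.]
```

View pics/c3b.png

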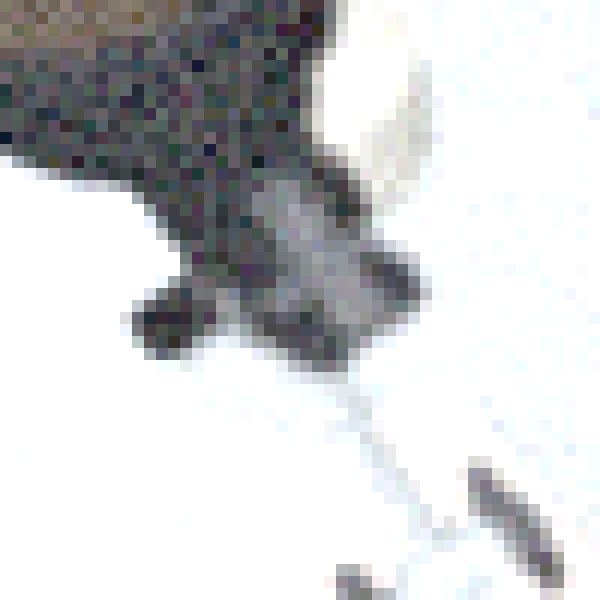

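The fingers passed over the crossbar at (230,237) without touching it, and the lever is still at rest. The real tip therefore doesn't match the projected TCP, so I raise, back off and check the tool geometry in clear view.

>>> {"name": "arm_command", "arguments": {"commands": [0,0,-0.02,0,0,0.02,-0.01,0,0,0.03,0,0,0,0.03,0,0,0,0.03,0,0]}}

```text
clock: 5.6
position: [515.3, -286.0, 228.4]
ee_rot: [0.766, -0.642, 0.002, 0.001]
contact_force: [0.6, -0.6, 0.1]
gripper_width: -0.3
```

```bash
python3 - <<'E'
from h import *
s,M=st()
im=save('scene','s4.png')[:,:,::-1].copy()
p=s['position']
c=cv2.resize(cv2.convertScaleAbs(im[130:280,130:330],alpha=1.6),(800,600),interpolation=2)
for d,col in [((0,0,0),(0,0,255)),((0,0,60),(0,255,0)),((0,0,120),(255,0,0))]:
  q=(proj('scene',p+np.array(d))-[130,130])*4; cv2.circle(c,tuple(int(v) for v in q),4,col,-1)
cv2.imwrite('pics/c4.png',c)
E
```

```text
t 5.6 p [ 515.3 -286.   228.4] yheading -169.9 tilt 0.3 F [ 0.6 -0.6  0.1] w -0.3 j [-0.23  0.31 -0.06  0.   -1.2   0.4 ]
```

View pics/c4.png

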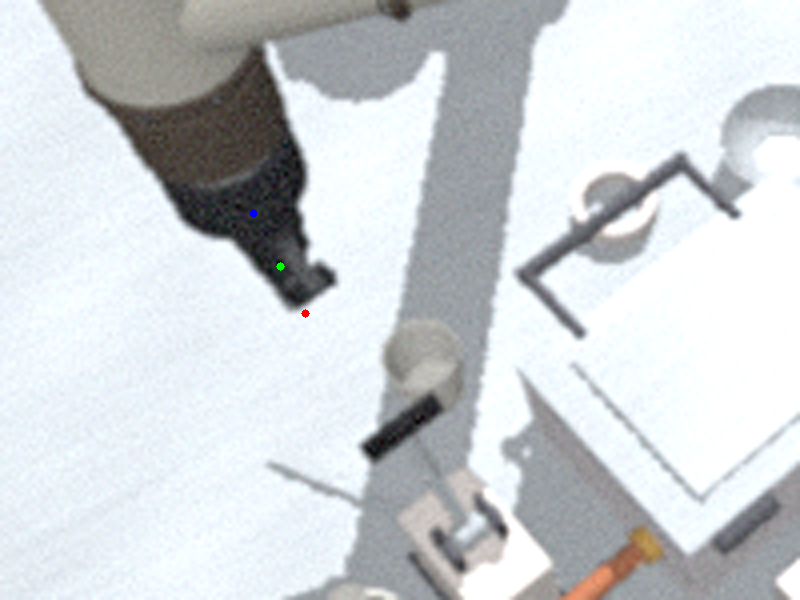

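```bash
python3 - <<'E'
from h import *
b=np.array([606,-269,176]);go(b-45*U-6*V)
E
```

```text
t 5.65 p [ 510.7 -286.1  228.9] yheading -170.1 tilt 0.1 F [-5.1  1.1 -0.2] w 0.1 j [-0.23  0.3  -0.06  0.   -1.2   0.41]
tool shift m [ 0.0057 -0.0519  0.0529]
```

>>> {"name": "arm_command", "arguments": {"commands": [0.002,-0.01,0.02,0,0.002,-0.01,0.02,0,0.002,-0.01,0.013,0,0,-0.01,0,0,0,-0.01,0,0]}}

```text
clock: 6.15
position: [560.7, -285.2, 179.0]
ee_rot: [0.765, -0.645, 0.004, -0.0]
contact_force: [0.3, -0.7, -0.1]
gripper_width: -0.1
```

>>> {"name": "arm_command", "arguments": {"commands": [0,-0.008,0,0,0,-0.008,0,0,0,-0.008,0,0,0,-0.008,0,0,0,-0.008,0,0]}}

```text
clock: 6.65
position: [600.1, -278.8, 184.4]
ee_rot: [0.765, -0.644, 0.001, 0.004]
contact_force: [-12.8, 2.2, 15.4]
gripper_width: -0.3
```

```bash
python3 - <<'E'
from h import *
s,M=st()
im=save('scene','s5.png')[:,:,::-1].copy()
p=s['position'];print((p-PIV)@U,(p-PIV)@V)
c=cv2.resize(cv2.convertScaleAbs(im[180:310,170:300],alpha=1.6),(600,600),interpolation=2)
cv2.imwrite('pics/c5.png',c)
E
```

```text
t 6.65 p [ 600.1 -278.8  184.4] yheading -170.2 tilt 0.5 F [-12.8   2.2  15.4] w -0.3 j [-0.19  0.46  0.07  0.01 -1.18  0.36]
-53.90063169795382 -9.275828314438566
```

View pics/c5.png

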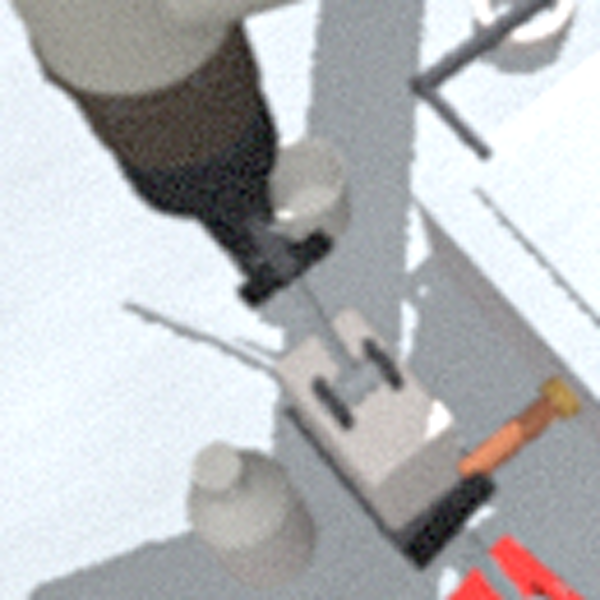

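Contact came with an upward push, so the fingertip really ends about 20 mm above the stated TCP. I back off, go lower and push again.

>>> {"name": "arm_command", "arguments": {"commands": [0,0.012,0,0,0,0.012,0.006,0,0,0.004,0.014,0,0,0,0,0,0,-0.008,0,0]}}

```text
clock: 7.2
position: [581.6, -282.7, 168.0]
ee_rot: [0.765, -0.644, 0.004, 0.003]
contact_force: [0.2, -0.1, 0.6]
gripper_width: 0.3
```

>>> {"name": "arm_command", "arguments": {"commands": [0,-0.008,0,0,0,-0.008,0,0,0,-0.008,0,0,0,-0.008,0,0,0,-0.008,0,0]}}

```text
clock: 7.7
position: [615.9, -278.4, 175.1]
ee_rot: [0.765, -0.644, -0.002, 0.012]
contact_force: [-6.1, 0.9, 4.4]
gripper_width: -0.1
```

```bash
python3 - <<'E'
from h import *
s,M=st()
im=save('scene','s6.png')[:,:,::-1].copy()
p=s['position'];print((p-PIV)@U,(p-PIV)@V)
for r in arm.place_of('scene','lever_bar')[:2]:print(world('scene',r['centre']).round())
c=cv2.resize(cv2.convertScaleAbs(im[180:310,170:300],alpha=1.6),(600,600),interpolation=2)
cv2.imwrite('pics/c6.png',c)
E
```

```text
t 7.7 p [ 615.9 -278.4  175.1] yheading -170.1 tilt 1.4 F [-6.1  0.9  4.4] w -0.1 j [-0.18  0.5   0.1   0.02 -1.19  0.34]
-38.36473032160245 -11.756787280947929
[ 781. -253.  203.]
[ 639. -262.  215.]
```

View pics/c6.png

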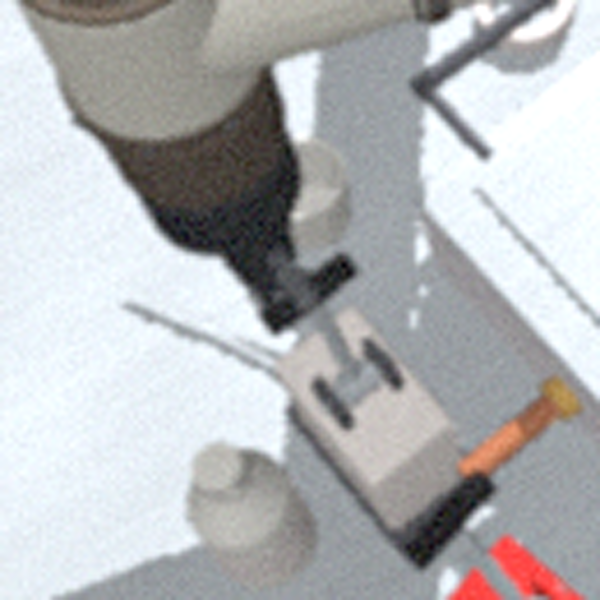

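The crossbar has moved to about (639,−262,215), so the fingers are pushing it properly. I continue to the stop.

>>> {"name": "arm_command", "arguments": {"commands": [0,-0.008,0.002,0,0,-0.008,0.002,0,0,-0.008,0.002,0,0,-0.008,0.002,0,0,-0.008,0.002,0]}}

```text
clock: 8.3
position: [653.1, -273.8, 171.1]
ee_rot: [0.765, -0.643, -0.005, 0.017]
contact_force: [-5.2, 0.1, 3.6]
gripper_width: -0.3
```

```bash
python3 - <<'E'
from h import *
s,M=st()
p=s['position'];print((p-PIV)@U,(p-PIV)@V)
E
```

```text
t 8.3 p [ 653.1 -273.8  171.1] yheading -170.1 tilt 2.0 F [-5.2  0.1  3.6] w -0.3 j [-0.16  0.56  0.2   0.03 -1.23  0.32]
-0.848795988588147 -13.841547991332405
```

>>> {"name": "arm_command", "arguments": {"commands": [-0.001,-0.008,0.001,0,-0.001,-0.008,0.001,0,-0.001,-0.008,0.001,0,-0.001,-0.008,0.001,0,-0.001,-0.008,0,0]}}

```text
clock: 8.8
position: [679.2, -268.8, 163.7]
ee_rot: [0.763, -0.645, -0.018, 0.032]
contact_force: [-22.2, -5.3, 8.1]
gripper_width: 0.0
```

```bash
python3 - <<'E'
from h import *
s,M=st()
im=save('scene','s7.png')[:,:,::-1].copy()
p=s['position'];print((p-PIV)@U,(p-PIV)@V)
for r in arm.place_of('scene','lever_bar')[:2]:print(world('scene',r['centre']).round())
c=cv2.resize(cv2.convertScaleAbs(im[180:310,170:300],alpha=1.6),(600,600),interpolation=2)
cv2.imwrite('pics/c7.png',c)
E
```

```text
t 8.8 p [ 679.2 -268.8  163.7] yheading -170.5 tilt 4.2 F [-22.2  -5.3   8.1] w 0.0 j [-0.14  0.63  0.29  0.04 -1.3   0.3 ]
25.72923748738972 -13.570969814667752
[ 779. -253.  205.]
[ 701. -250.  206.]
```

View pics/c7.png

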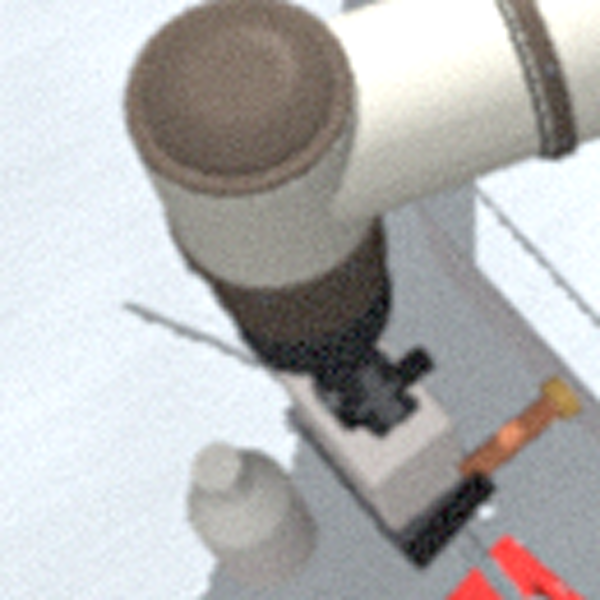

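The crossbar is at (701,−250,206), 50 mm past the pivot, and the force jumped to 22 N, so the lever is at its stop. Now I ease it back.

>>> {"name": "arm_command", "arguments": {"commands": [0,0.01,0,0,0,0.012,0,0,0,0.012,0,0,0,0.012,0,0,0,0.012,0,0]}}

```text
clock: 9.4
position: [615.4, -280.3, 168.2]
ee_rot: [0.762, -0.646, -0.026, 0.038]
contact_force: [-3.7, -0.7, -1.7]
gripper_width: -0.2
```

>>> {"name": "arm_command", "arguments": {"commands": [0,0.012,0,0,0,0.012,0,0,0,0.012,0,0,0,0.012,0,0,0,0.012,0,0]}}

```text
clock: 9.9
position: [554.6, -290.1, 172.9]
ee_rot: [0.762, -0.646, -0.026, 0.038]
contact_force: [0.9, 0.2, -0.7]
gripper_width: -0.3
```

```bash
python3 - <<'E'
from h import *
s,M=st()
p=s['position'];print((p-PIV)@U,(p-PIV)@V);print(M.round(3))
E
```

```text
t 9.9 p [ 554.6 -290.1  172.9] yheading -170.5 tilt 5.3 F [ 0.9  0.2 -0.7] w -0.3 j [-0.2   0.45 -0.    0.05 -1.2   0.35]
-100.74302812770033 -12.30193997161655
[[ 0.165 -0.982 -0.089]
 [-0.986 -0.164 -0.025]
 [ 0.01   0.092 -0.996]]
```

>>> {"name": "arm_command", "arguments": {"commands": [0,0.01,-0.02,0,0,0.01,-0.02,0,-0.02,0.01,-0.01,0,-0.03,0,0,0,-0.03,0,0,0], "jaw": 1}}

```text
clock: 10.4
position: [515.6, -216.5, 229.3]
ee_rot: [0.761, -0.648, -0.021, 0.035]
contact_force: [0.1, 0.0, 0.5]
gripper_width: 72.3
```

```bash
python3 - <<'E'
from h import *
go([478,-62,220])
im=save('scene','s8.png')[:,:,::-1].copy();save('top','t8.png')
for cc in ['scene','top']:
  for n in ['lever_bar','lid_bar','bottle','cup']:
    for r in arm.place_of(cc,n)[:2]:print(cc,n,round(r['confidence'],2),world(cc,r['centre']).round())
c=cv2.resize(cv2.convertScaleAbs(im[130:280,150:350],alpha=1.6),(800,600),interpolation=2)
p=arm.read_state()['position'];q=(proj('scene',p)-[150,130])*4;cv2.circle(c,tuple(int(v) for v in q),4,(0,0,255),-1)
cv2.imwrite('pics/c8.png',c)
E
```

```text
t 10.4 p [ 515.6 -216.5  229.3] yheading -170.8 tilt 4.7 F [0.1 0.  0.5] w 72.3 j [-0.09  0.29 -0.09  0.04 -1.26  0.24]
tool shift m [-0.1587  0.0117  0.008 ]
scene lever_bar 0.91 [ 780. -251.  203.]
scene lever_bar 0.62 [ 604. -267.  207.]
scene lid_bar 0.59 [479. -65. 104.]
scene bottle 0.87 [ 668. -346.    6.]
scene cup 0.66 [ 484. -231.   -1.]
scene cup 0.59 [535. 274.  -1.]
top lever_bar 0.63 [ 607. -267.  202.]
top lever_bar 0.52 [ 778. -253.  204.]
top lid_bar 0.71 [477. -61. 106.]
top bottle 0.84 [ 669. -347.    1.]
top cup 0.58 [ 485. -228.    1.]
```

View pics/c8.png

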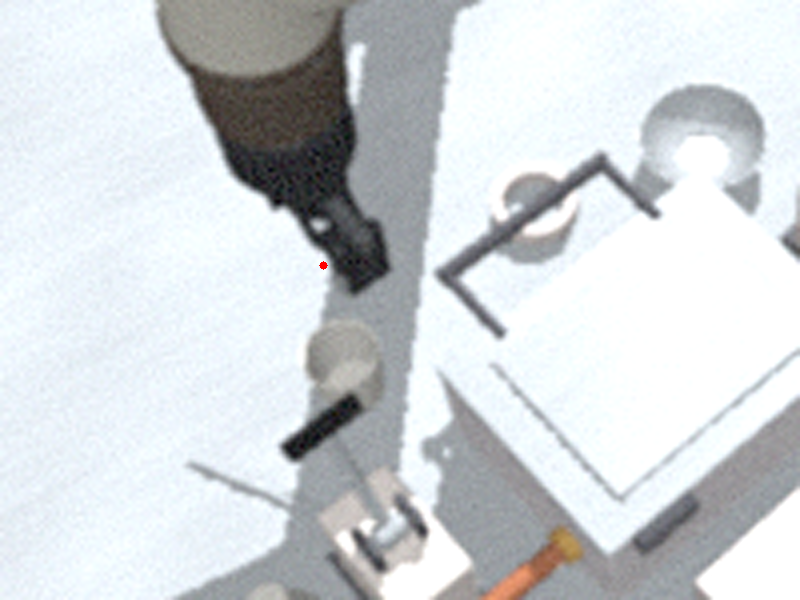

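The lever crossbar is back at rest at about (605,−267,205), crop (320,425), and the lid is still shut. The open fingers are clear of everything. I move over the lid bar.

>>> {"name": "arm_command", "arguments": {"commands": [-0.032,0.003,0,0,-0.032,0.003,0,0,-0.032,0.003,0,0,-0.032,0.003,0,0,-0.02,0,0,0]}}

```text
clock: 11.4
position: [480.2, -73.5, 224.6]
ee_rot: [0.758, -0.651, -0.024, 0.038]
contact_force: [0.8, -0.5, -0.7]
gripper_width: 85.3
```

```bash
python3 - <<'E'
from h import *
im=save('scene','s9.png')[:,:,::-1].copy();t=save('top','t9.png')[:,:,::-1].copy()
go([478,-62,220])
p=arm.read_state()['position']
def crop(im,cam,x,y):
  c=cv2.resize(cv2.convertScaleAbs(im[y:y+130,x:x+110],alpha=1.7),(400,473),interpolation=2)
  q=(proj(cam,p)-[x,y])*400/110;cv2.circle(c,tuple(int(v) for v in q),4,(0,0,255),-1);return c
cv2.imwrite('pics/c9.png',np.hstack([crop(im,'scene',220,110),crop(t,'top',320,180)]))
E
```

```text
t 11.5 p [480.6 -73.2 224.7] yheading -171.3 tilt 5.1 F [ 0.1 -0.5  0.4] w 85.4 j [ 0.19  0.18 -0.25  0.01 -1.23 -0.04]
tool shift m [-0.0115  0.0004  0.0046]
```

View pics/c9.png

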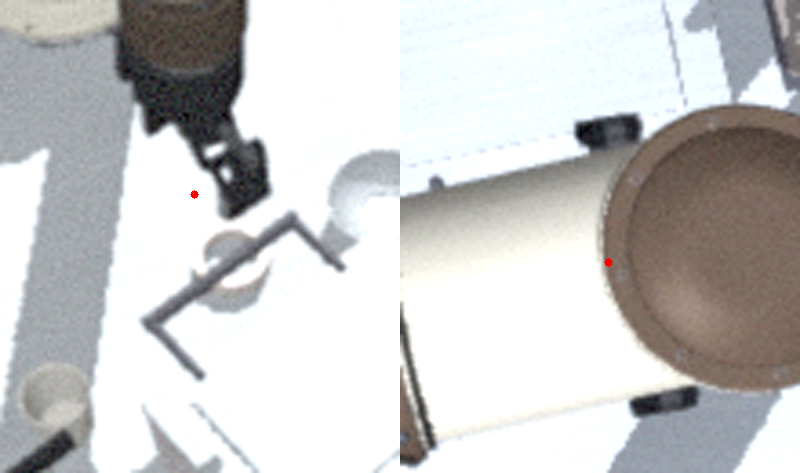

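```bash
python3 - <<'E'
from h import *
s,M=st();p=s['position']
def crop(fn,cam,x,y):
  im=cv2.imread(fn);c=cv2.resize(cv2.convertScaleAbs(im[y:y+130,x:x+110],alpha=1.7),(400,473),interpolation=2)
  for sy in (-1,1):
   for a in (43,57):
    for x0 in (-11,11):
     for z,col in ((0,(0,0,255)),(-13,(0,200,0)),(-40,(255,0,0))):
      w=p+M@np.array([x0,sy*a,z]);q=(proj(cam,w)-[x,y])*400/110
      cv2.circle(c,tuple(int(v) for v in q),3,col,-1)
  return c
cv2.imwrite('pics/c9b.png',np.hstack([crop('pics/s9.png','scene',220,110),crop('pics/t9.png','top',320,180)]))
E
```

```text
t 11.5 p [480.6 -73.2 224.7] yheading -171.3 tilt 5.1 F [ 0.1 -0.5  0.4] w 85.4 j [ 0.19  0.18 -0.25  0.01 -1.23 -0.04]
```

View pics/c9b.png

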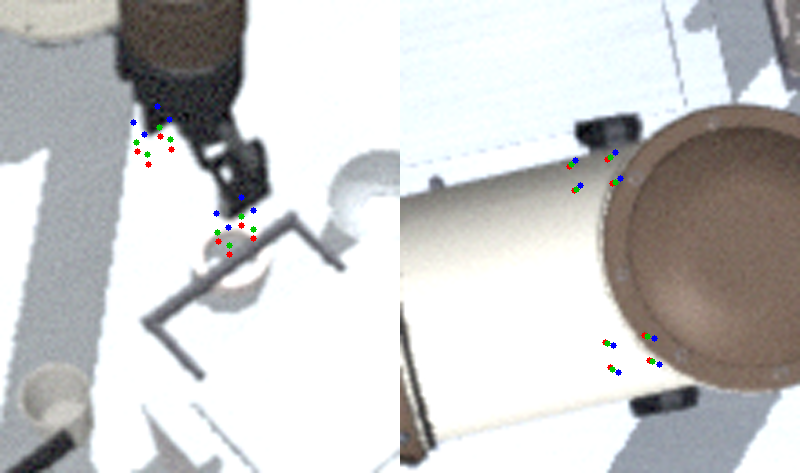

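```bash
python3 - <<'E'
from h import *
b=np.array([478,-62.5,106]);go([*(b-5*U-8*V)[:2],130])
E
```

```text
t 11.5 p [480.6 -73.2 224.7] yheading -171.3 tilt 5.1 F [ 0.1 -0.5  0.4] w 85.4 j [ 0.19  0.18 -0.25  0.01 -1.23 -0.04]
tool shift m [-0.0041 -0.0026  0.0948]
```

>>> {"name": "arm_command", "arguments": {"commands": [-0.001,0,0.02,-0.8,-0.001,-0.001,0.02,-0.8,-0.001,-0.001,0.02,0,-0.001,0,0.02,0,0,0,0.015,0], "jaw": 0.5}}

```text
clock: 12.0
position: [478.2, -74.7, 129.2]
ee_rot: [0.767, -0.64, -0.021, 0.035]
contact_force: [-0.3, -0.7, 0.5]
gripper_width: 42.6
```

```bash
python3 - <<'E'
from h import *
im=save('scene','s10.png')[:,:,::-1].copy()
b=np.array([478,-62.5,106]);go([*(b-5*U-8*V)[:2],62])
cv2.imwrite('pics/c10.png',cv2.resize(cv2.convertScaleAbs(im[110:240,220:350],alpha=1.7),(600,600),interpolation=2))
E
```

```text
t 12.05 p [476.4 -74.8 126.9] yheading -169.7 tilt 4.9 F [-0.8  0.8 -2.5] w 42.7 j [ 0.19  0.27 -0.4   0.01 -0.99 -0.02]
tool shift m [-0.0046 -0.0043  0.0647]
```

View pics/c10.png

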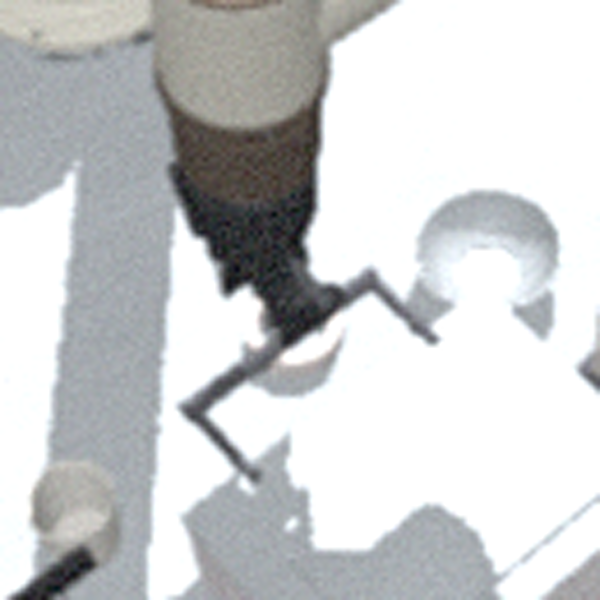

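>>> {"name": "arm_command", "arguments": {"commands": [0,-0.001,0.007,0,0,-0.001,0.007,0,0,-0.001,0.007,0,0,-0.001,0.007,0,0,-0.001,0.007,0]}}

```text
clock: 12.55
position: [481.2, -76.7, 90.8]
ee_rot: [0.766, -0.641, -0.021, 0.035]
contact_force: [0.1, 0.4, -0.7]
gripper_width: 42.7
```

```bash
python3 - <<'E'
from h import *
im=save('scene','s11.png')[:,:,::-1].copy()
b=np.array([478,-62.5,106]);go([*(b-5*U-8*V)[:2],62])
cv2.imwrite('pics/c11.png',cv2.resize(cv2.convertScaleAbs(im[140:220,240:320],alpha=1.7),(600,600),interpolation=2))
E
```

```text
t 12.6 p [480.3 -76.7  89.6] yheading -169.9 tilt 4.8 F [-0.9 -0.   0.1] w 43.0 j [ 0.18  0.32 -0.44  0.02 -0.89 -0.02]
tool shift m [-0.0067  0.0024  0.0278]
```

View pics/c11.png

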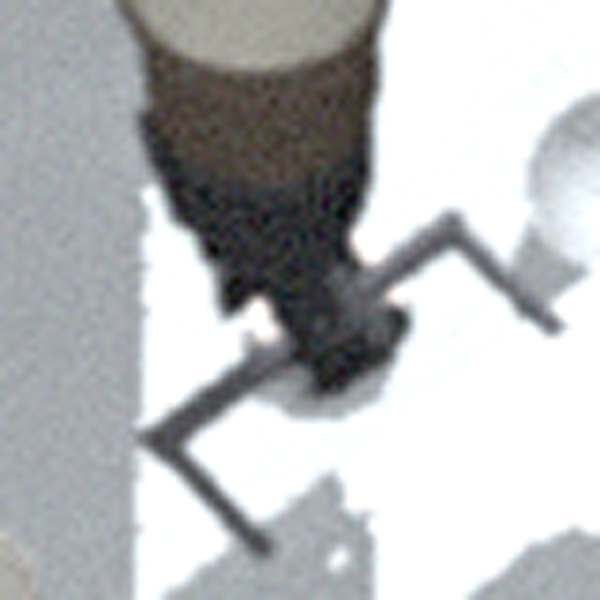

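The picture shows the gripper straddling the bar near its middle, about (320,320) in the crop, with the hinge-side finger in the gap clear of the lid. I lower further.

>>> {"name": "arm_command", "arguments": {"commands": [-0.001,0,0.007,0,-0.001,0,0.007,0,-0.001,0,0.007,0,-0.001,0,0.006,0,0,0,0,0]}}

```text
clock: 13.1
position: [477.2, -73.0, 60.2]
ee_rot: [0.766, -0.641, -0.022, 0.036]
contact_force: [0.6, 0.4, 0.4]
gripper_width: 42.8
```

```bash
python3 - <<'E'
from h import *
im=save('scene','s12.png')[:,:,::-1].copy()
b=np.array([478,-62.5,106]);go([*(b-5*U-8*V)[:2],62])
cv2.imwrite('pics/c12.png',cv2.resize(cv2.convertScaleAbs(im[140:220,240:320],alpha=1.7),(600,600),interpolation=2))
E
```

```text
t 13.15 p [477.5 -73.   60.6] yheading -169.8 tilt 4.8 F [-0.6 -0.3 -0.3] w 42.8 j [ 0.19  0.35 -0.48  0.02 -0.82 -0.03]
tool shift m [-0.0022  0.0028 -0.0012]
```

View pics/c12.png

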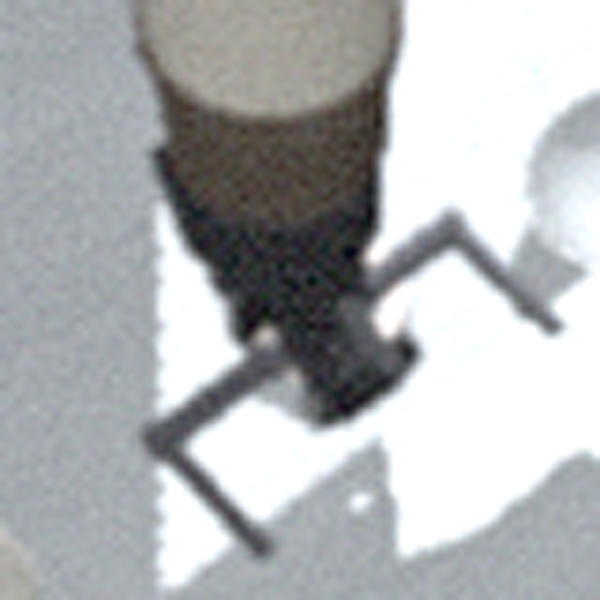

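>>> {"name": "arm_command", "arguments": {"commands": [0,0,0,0,0,0,0,0,0,0,0,0,0,0,0,0,0,0,0,0], "jaw": 0}}

```text
clock: 13.65
position: [476.1, -73.3, 61.2]
ee_rot: [0.766, -0.641, -0.022, 0.037]
contact_force: [-0.1, -0.3, -0.7]
gripper_width: 12.3
```

```bash
python3 - <<'E'
from h import *
st()
E
```

```text
t 13.65 p [476.1 -73.3  61.2] yheading -169.8 tilt 5.0 F [-0.1 -0.3 -0.7] w 12.3 j [ 0.19  0.35 -0.48  0.02 -0.82 -0.03]
```

>>> {"name": "arm_command", "arguments": {"commands": [0,0,0,0,0,0,0,0,0,0,0,0,0,0,0,0,0,0,0,0]}}

```text
clock: 14.15
position: [476.1, -73.3, 61.2]
ee_rot: [0.766, -0.641, -0.022, 0.037]
contact_force: [-1.1, -0.9, 0.4]
gripper_width: 12.6
```

```bash
python3 - <<'E'
from h import *
st()
im=save('scene','s13.png')[:,:,::-1].copy()
cv2.imwrite('pics/c13.png',cv2.resize(cv2.convertScaleAbs(im[140:220,240:320],alpha=1.7),(600,600),interpolation=2))
E
```

```text
t 14.15 p [476.1 -73.3  61.2] yheading -169.9 tilt 4.9 F [-1.1 -0.9  0.4] w 12.6 j [ 0.19  0.35 -0.48  0.02 -0.82 -0.03]
```

View pics/c13.png

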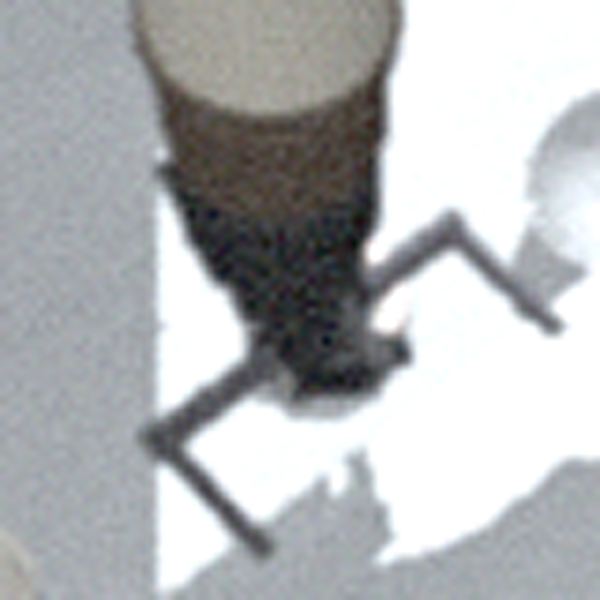

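The bar is gripped: opening 12.6 mm, with forces near zero. Next I plan the arc.

```bash
cat >> h.py <<'E'
import json,os
A0=np.arctan2(6,245);RB=np.hypot(245,6)
def uz(th): a=th+A0; return RB*np.array([-np.cos(a),np.sin(a)])
def setref():
    s=arm.read_state();M=R.from_quat(s['ee_rot']).as_matrix()
    # bar axis at gripped v; u,z from shut lid relative to hinge; keep hinge u from offset assumption
    p=s['position'];r=uz(0);d=(p-HINGE)
    bar=HINGE+U*r[0]+V*(d@V)+np.array([0,0,r[1]])
    json.dump(dict(pb=(M.T@(bar-p)).tolist(),v=float(d@V)),open('ref.json','w'));print('pb',M.T@(bar-p))
def lid(ths):
    s,M=st();ref=json.load(open('ref.json'));bar=s['position']+M@np.array(ref['pb'])-HINGE
    u,z=bar@U,bar[2];th=np.arctan2(z,-u)-A0;print('theta',th.round(3),'radius err',(np.hypot(u,z)-RB).round(1),'v err',(bar@V-ref['v']).round(1))
    cur=np.array([u,z])
    for t in ths:
        n=uz(t);d=n-cur;cur=n;w=U*d[0]+np.array([0,0,d[1]]);print(t.__round__(3),(M.T@w/1000).round(4))
E
python3 - <<'E'
from h import *
setref();lid([.03,.07,.11,.15,.19])
E
```

```text
pb [  0.56416208  -0.93350996 -45.09268143]
t 14.2 p [476.1 -73.3  61.1] yheading -169.9 tilt 4.9 F [-0.2 -0.5 -0.7] w 12.0 j [ 0.19  0.35 -0.48  0.02 -0.82 -0.03]
theta 0.0 radius err 0.0 v err 0.0
0.03 [ 0.0001  0.0003 -0.0073]
0.07 [ 0.0001  0.0001 -0.0098]
0.11 [ 0.0001 -0.0003 -0.0098]
0.15 [ 0.0001 -0.0007 -0.0098]
0.19 [ 0.0001 -0.0011 -0.0097]
```

>>> {"name": "arm_command", "arguments": {"commands": [0,0.0003,-0.0073,0,0,0.0001,-0.0098,0,0,-0.0003,-0.0098,0,0,-0.0007,-0.0098,0,0,-0.0011,-0.0097,0]}}

```text
clock: 14.7
position: [481.7, -72.3, 109.7]
ee_rot: [0.766, -0.641, -0.023, 0.038]
contact_force: [2.3, -2.0, -4.0]
gripper_width: 12.0
```

```bash
python3 - <<'E'
from h import *
lid([.2,.24,.28,.32,.36])
im=save('scene','s14.png')[:,:,::-1].copy()
cv2.imwrite('pics/c14.png',cv2.resize(cv2.convertScaleAbs(im[130:280,220:380],alpha=1.2),(640,600),interpolation=2))
E
```

```text
t 14.7 p [481.7 -72.3 109.7] yheading -169.8 tilt 5.1 F [ 2.3 -2.  -4. ] w 12.0 j [ 0.19  0.3  -0.41  0.02 -0.95 -0.03]
theta 0.2 radius err 0.3 v err 0.0
0.2 [ 0.     -0.0003 -0.0001]
0.24 [ 0.0001 -0.0015 -0.0097]
0.28 [ 0.0001 -0.0019 -0.0096]
0.32 [ 0.0001 -0.0023 -0.0095]
0.36 [ 0.0001 -0.0027 -0.0094]
```

View pics/c14.png

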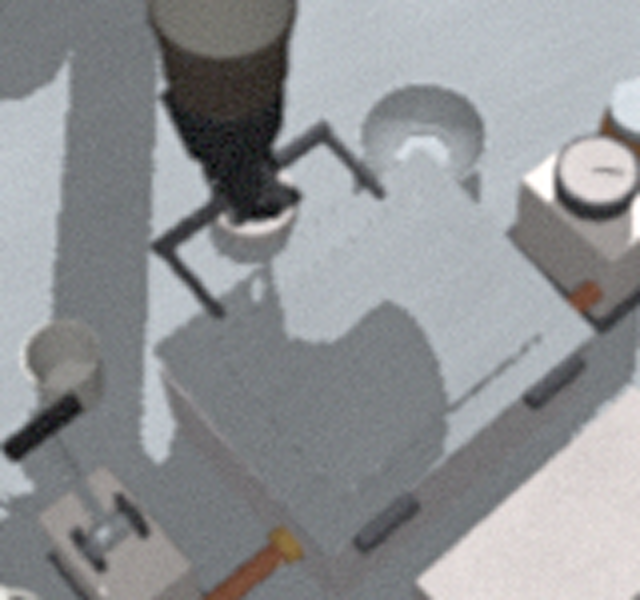

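The lid front is up and the bar follows the gripper. I continue along the arc.

>>> {"name": "arm_command", "arguments": {"commands": [0,-0.0015,-0.0098,0,0,-0.0019,-0.0097,0,0,-0.0023,-0.0096,0,0,-0.0026,-0.0095,0,0,-0.003,-0.0093,0]}}

```text
clock: 15.25
position: [498.6, -69.2, 161.0]
ee_rot: [0.766, -0.641, -0.022, 0.037]
contact_force: [3.9, -3.0, -4.5]
gripper_width: 11.8
```

```bash
python3 - <<'E'
from h import *
s=arm.read_state()
lid([.4,.44,.48,.52,.56,.6])
E
```

```text
t 15.25 p [498.6 -69.2 161. ] yheading -169.8 tilt 4.9 F [ 3.9 -3.  -4.5] w 11.8 j [ 0.19  0.26 -0.31  0.02 -1.08 -0.02]
theta 0.42 radius err 1.0 v err 0.1
0.4 [-0.0001  0.0007  0.005 ]
0.44 [ 0.0001 -0.0034 -0.0092]
0.48 [ 0.0001 -0.0038 -0.009 ]
0.52 [ 0.0001 -0.0042 -0.0089]
0.56 [ 0.0001 -0.0045 -0.0087]
0.6 [ 0.0001 -0.0049 -0.0085]
```

>>> {"name": "arm_command", "arguments": {"commands": [0,-0.0038,-0.0091,0,0,-0.0041,-0.0089,0,0,-0.0044,-0.0088,0,0,-0.0047,-0.0086,0,0,-0.005,-0.0084,0]}}

```text
clock: 15.75
position: [524.2, -64.6, 206.0]
ee_rot: [0.766, -0.641, -0.023, 0.039]
contact_force: [0.7, -3.3, -4.5]
gripper_width: 11.8
```

```bash
python3 - <<'E'
from h import *
lid([.65,.68,.71,.74,.77,.8])
im=save('scene','s15.png')[:,:,::-1].copy()
cv2.imwrite('pics/c15.png',cv2.resize(cv2.convertScaleAbs(im[130:280,220:380],alpha=1.2),(640,600),interpolation=2))
E
```

```text
t 15.75 p [524.2 -64.6 206. ] yheading -169.9 tilt 5.2 F [ 0.7 -3.3 -4.5] w 11.8 j [ 0.19  0.27 -0.18  0.02 -1.21 -0.02]
theta 0.632 radius err 2.2 v err 0.1
0.65 [ 0.     -0.0043 -0.0026]
0.68 [ 0.0001 -0.0042 -0.0061]
0.71 [ 0.0001 -0.0043 -0.0059]
0.74 [ 0.0001 -0.0045 -0.0058]
0.77 [ 0.0001 -0.0047 -0.0057]
0.8 [ 0.0001 -0.0048 -0.0055]
```

View pics/c15.png

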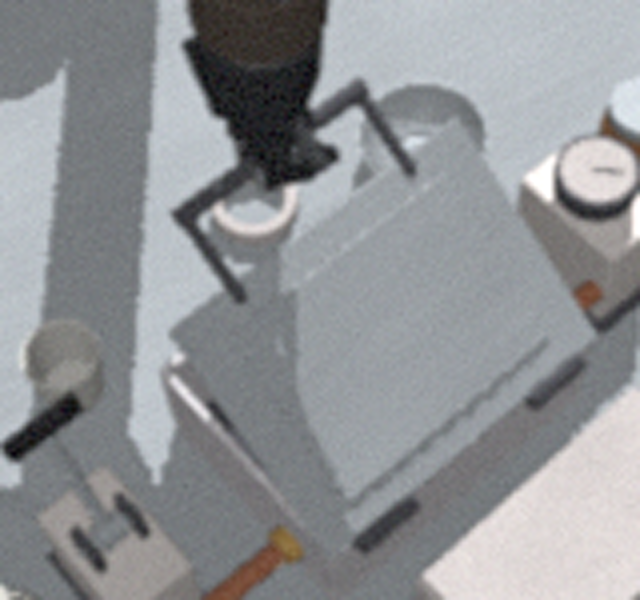

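>>> {"name": "arm_command", "arguments": {"commands": [0,-0.0045,-0.0062,0,0,-0.0045,-0.006,0,0,-0.0045,-0.0059,0,0,-0.0047,-0.0058,0,0,-0.0048,-0.0056,0]}}

```text
clock: 16.3
position: [549.3, -60.1, 236.1]
ee_rot: [0.766, -0.641, -0.024, 0.042]
contact_force: [-1.0, -3.6, -2.6]
gripper_width: 11.9
```

```bash
cat >> h.py <<'E'
def netlid():
    for cam in ['scene','top']:
        arm.get_image(cam)
        for r in arm.place_of(cam,'lid_bar')[:1]:
            w=world(cam,r['centre'])-HINGE;u,z=w@U,w[2];print(cam,round(r['confidence'],2),'net th',(np.arctan2(z,-u)-A0).round(3),'rad err',(np.hypot(u,z)-RB).round(1))
E
python3 - <<'E'
from h import *
lid([.82,.84,.86,.88,.9]);netlid()
E
```

```text
t 16.3 p [549.3 -60.1 236.1] yheading -169.9 tilt 5.5 F [-1.  -3.6 -2.6] w 11.9 j [ 0.19  0.29 -0.07  0.02 -1.3  -0.02]
theta 0.791 radius err 3.3 v err 0.0
0.82 [ 0.     -0.0072 -0.003 ]
0.84 [ 0.     -0.0034 -0.0036]
0.86 [ 0.     -0.0034 -0.0035]
0.88 [ 0.     -0.0035 -0.0034]
0.9 [ 0.     -0.0036 -0.0033]
scene 0.95 net th 0.768 rad err -0.5
```

>>> {"name": "arm_command", "arguments": {"commands": [0,-0.0038,-0.0036,0,0,-0.0038,-0.0036,0,0,-0.0038,-0.0035,0,0,-0.0038,-0.0035,0,0,-0.0038,-0.0034,0]}}

```text
clock: 17.0
position: [567.2, -56.9, 253.0]
ee_rot: [0.766, -0.641, -0.026, 0.044]
contact_force: [-2.9, -3.4, 2.4]
gripper_width: 12.0
```

```bash
python3 - <<'E'
from h import *
lid([.92,.94,.96,.98,1.0]);netlid()
im=save('scene','s16.png')[:,:,::-1].copy()
cv2.imwrite('pics/c16.png',cv2.resize(cv2.convertScaleAbs(im[120:270,220:380],alpha=1.4),(640,600),interpolation=2))
E
```

```text
t 17.0 p [567.2 -56.9 253. ] yheading -169.9 tilt 5.8 F [-2.9 -3.4  2.4] w 12.0 j [ 0.19  0.32  0.01  0.02 -1.36 -0.02]
theta 0.892 radius err 4.2 v err -0.0
0.92 [-0.     -0.0079 -0.0016]
0.94 [ 0.     -0.0037 -0.0032]
0.96 [ 0.     -0.0038 -0.0031]
0.98 [ 0.     -0.0038 -0.0031]
1.0 [ 0.     -0.0039 -0.003 ]
scene 0.6 net th 0.882 rad err 2.0
```

View pics/c16.png

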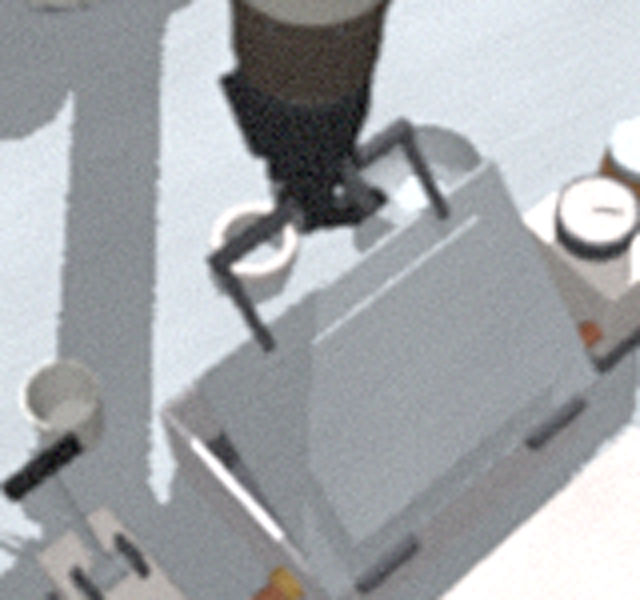

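```bash
python3 - <<'E'
import cv2
im=cv2.imread('pics/s0.png')
cv2.imwrite('pics/c0b.png',cv2.resize(cv2.convertScaleAbs(im[160:280,250:380],alpha=1.4),(780,720)[:2] and (650,600),interpolation=2))
E
```

```text
(no output)
```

View pics/c0b.png

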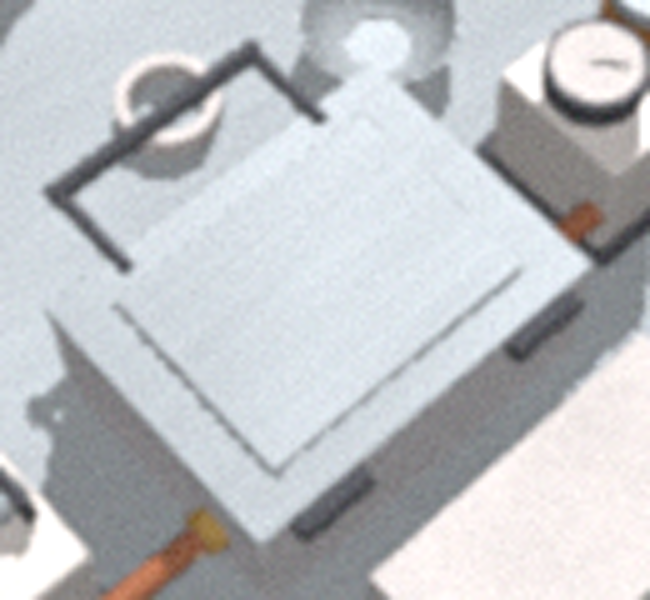

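```bash
cat > fit.py <<'E'
from h import *
from scipy.optimize import least_squares
S={'s0':[(261,198.6),(300.4,169.6),(275,213.6),(314.4,183.6)],
's15':[(265,183.75),(310,152),(280,204.5),(323,173.25)],
's16':[(273.75,185),(321.25,151.75),(287,206.75),(331,173.5)]}
def fit(S):
    names=[k for k in S if k!='s0']
    def pts(x,th):
        u=np.array([np.cos(x[2]),np.sin(x[2]),0]);v=np.array([-u[1],u[0],0]);o=np.array([x[0],x[1],100])
        out=[]
        for r,vv in [(245,-77),(245,77),(x[3],-76),(x[3],76)]:
            out.append(proj('scene',o+u*(-r*np.cos(th)+6*np.sin(th))+v*vv+np.array([0,0,r*np.sin(th)+6*np.cos(th)])))
        return np.array(out)
    f=lambda x:np.concatenate([(pts(x,0 if n=='s0' else x[4+names.index(n)])-np.array(S[n])).ravel() for n in S])
    r=least_squares(f,[720,-18.5,.18,193]+[.7]*len(names));print(r.x.round(3),'rms px',np.sqrt((r.fun**2).mean()).round(2),dict(zip(names,r.x[4:].round(3))));return r
if __name__=='__main__':fit(S)
E
python3 fit.py
```

```text
[ 7.20301e+02 -1.84470e+01  1.70000e-01  1.77632e+02  6.15000e-01
  8.77000e-01] rms px 0.24 {'s15': np.float64(0.615), 's16': np.float64(0.877)}
```

The corner fit (0.24 px rms) gives a lid angle of 0.877 rad, against 0.892 from the arm pose. The true angle is therefore about 0.016 below my arm estimate. I go on past balance to about 0.97.

>>> {"name": "arm_command", "arguments": {"commands": [0,-0.004,-0.0032,0,0,-0.004,-0.0032,0,0,-0.004,-0.0031,0,0,-0.004,-0.003,0,0,-0.003,-0.0022,0]}}

```text
clock: 17.75
position: [584.6, -53.8, 266.4]
ee_rot: [0.766, -0.641, -0.028, 0.046]
contact_force: [-2.7, -2.8, 1.9]
gripper_width: 11.8
```

```bash
python3 - <<'E'
from h import *
im=save('scene','s17.png')[:,:,::-1].copy()
lid([.94,.92,.9,.88])
cv2.imwrite('pics/c17.png',cv2.resize(cv2.convertScaleAbs(im[120:270,220:380],alpha=1.4),(640,600),interpolation=2))
E
```

```text
t 17.8 p [585.  -53.7 266.6] yheading -169.9 tilt 6.2 F [-3.7 -3.2  4.9] w 12.1 j [ 0.19  0.34  0.08  0.02 -1.41 -0.02]
theta 0.983 radius err 4.8 v err -0.0
0.94 [-0.0002  0.0052  0.0105]
0.92 [-0.      0.0037  0.0032]
0.9 [-0.      0.0036  0.0033]
0.88 [-0.      0.0035  0.0034]
```

View pics/c17.png

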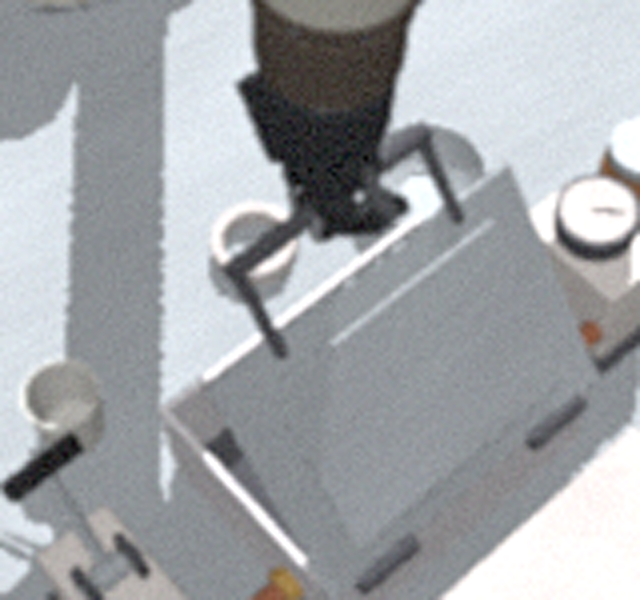

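```bash
python3 - <<'E'
from fit import *
S['s17']=[(278,187),(326.5,152.5),(290.5,208.25),(334.5,174.5)];fit(S)
E
```

```text
[ 7.20117e+02 -1.79100e+01  1.71000e-01  1.77599e+02  6.11000e-01
  8.75000e-01  9.70000e-01] rms px 0.29 {'s15': np.float64(0.611), 's16': np.float64(0.875), 's17': np.float64(0.97)}
```

The lid is at 0.97 rad, 4° past the balance point and held. Now I ease it back.

>>> {"name": "arm_command", "arguments": {"commands": [0,0.004,0.0031,0,0,0.004,0.0031,0,0,0.004,0.0032,0,0,0.004,0.0033,0,0,0.004,0.0034,0]}}

```text
clock: 18.3
position: [566.3, -57.1, 252.3]
ee_rot: [0.766, -0.641, -0.024, 0.042]
contact_force: [-0.3, -2.1, 3.2]
gripper_width: 12.4
```

```bash
python3 - <<'E'
from h import *
lid([.86,.84,.82,.8,.78,.76,.745])
E
```

```text
t 18.3 p [566.3 -57.1 252.3] yheading -169.9 tilt 5.5 F [-0.3 -2.1  3.2] w 12.4 j [ 0.19  0.31 -0.    0.02 -1.35 -0.02]
theta 0.886 radius err 4.4 v err 0.0
0.86 [-0.0001  0.0016  0.0077]
0.84 [-0.      0.0034  0.0035]
0.82 [-0.      0.0034  0.0036]
0.8 [-0.0001  0.0033  0.0036]
0.78 [-0.0001  0.0032  0.0037]
0.76 [-0.0001  0.0032  0.0037]
0.745 [-0.      0.0023  0.0029]
```

>>> {"name": "arm_command", "arguments": {"commands": [0,0.0036,0.0036,0,0,0.0035,0.0036,0,0,0.0034,0.0037,0,0,0.0034,0.0038,0,0,0.0033,0.0039,0]}}

```text
clock: 18.8
position: [549.3, -60.2, 236.1]
ee_rot: [0.766, -0.641, -0.02, 0.037]
contact_force: [-2.4, -2.8, 4.0]
gripper_width: 11.8
```

```bash
python3 - <<'E'
from h import *
lid([.78,.76,.742])
im=save('scene','s18.png')[:,:,::-1].copy()
cv2.imwrite('pics/c18.png',cv2.resize(cv2.convertScaleAbs(im[120:270,220:380],alpha=1.4),(640,600),interpolation=2))
E
```

```text
t 18.8 p [549.3 -60.2 236.1] yheading -169.8 tilt 4.9 F [-2.4 -2.8  4. ] w 11.8 j [ 0.19  0.29 -0.08  0.02 -1.29 -0.02]
theta 0.79 radius err 3.7 v err 0.0
0.78 [-0.0001 -0.0012  0.0043]
0.76 [-0.0001  0.0032  0.0037]
0.742 [-0.0001  0.0028  0.0034]
```

View pics/c18.png

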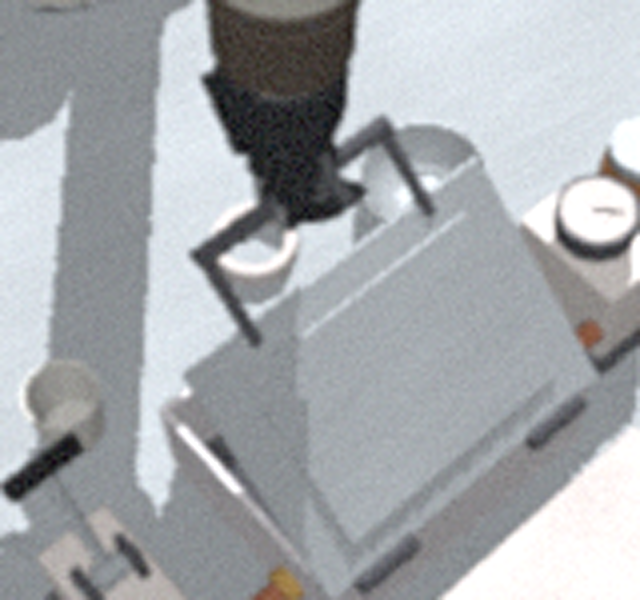

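```bash
python3 - <<'E'
from fit import *
S['s17']=[(278,187),(326.5,152.5),(290.5,208.25),(334.5,174.5)]
S['s18']=[(269.25,184),(316.5,150.75),(284,205.25),(327.5,172.75)];fit(S)
E
```

```text
[ 7.20006e+02 -1.80500e+01  1.71000e-01  1.77499e+02  6.12000e-01
  8.76000e-01  9.70000e-01  7.71000e-01] rms px 0.3 {'s15': np.float64(0.612), 's16': np.float64(0.876), 's17': np.float64(0.97), 's18': np.float64(0.771)}
```

>>> {"name": "arm_command", "arguments": {"commands": [0,0.0025,0.003,0,0,0.0025,0.003,0,0,0.0025,0.003,0,0,0,0,0,0,0,0,0]}}

```text
clock: 19.35
position: [539.3, -62.0, 225.3]
ee_rot: [0.766, -0.641, -0.021, 0.038]
contact_force: [-1.1, -1.9, 2.5]
gripper_width: 11.7
```

>>> {"name": "arm_command", "arguments": {"commands": [0,0,0,0,0,0,0,0,0,0,0,0,0,0,0,0,0,0,0,0]}}

```text
clock: 19.85
position: [539.1, -62.0, 225.1]
ee_rot: [0.766, -0.641, -0.022, 0.039]
contact_force: [-1.3, -1.9, 2.6]
gripper_width: 11.9
```

```bash
python3 - <<'E'
from h import *
lid([.742])
im=save('scene','s19.png')[:,:,::-1].copy()
cv2.imwrite('pics/c19.png',cv2.resize(cv2.convertScaleAbs(im[120:270,220:380],alpha=1.4),(640,600),interpolation=2))
save('top','t19.png')
for cc in ['scene','top']:
  for n in ['lever_bar','bottle','cup','tape','dish','jar','forceps']:
    for r in arm.place_of(cc,n)[:1]:print(cc,n,round(r['confidence'],2),world(cc,r['centre']).round())
lid([])
E
```

```text
t 19.85 p [539.1 -62.  225.1] yheading -169.9 tilt 5.1 F [-1.3 -1.9  2.6] w 11.9 j [ 0.19  0.28 -0.12  0.02 -1.26 -0.02]
theta 0.73 radius err 3.1 v err 0.0
0.742 [-0.     -0.0044 -0.0004]
scene lever_bar 0.71 [ 780. -255.  206.]
scene bottle 0.59 [ 669. -349.    2.]
scene cup 0.78 [ 483. -231.    1.]
scene tape 0.66 [415. -24.   3.]
scene dish 0.87 [444. 121.   3.]
scene jar 0.81 [534. 271.  -2.]
scene forceps 0.53 [ 485. -232.    4.]
top lever_bar 0.87 [ 779. -254.  206.]
top bottle 0.75 [ 673. -349.    1.]
top cup 0.85 [ 486. -230.   -2.]
top tape 0.82 [412. -27.  -4.]
top dish 0.71 [ 670. -350.   -3.]
top forceps 0.53 [ 524. -327.    0.]
t 20.65 p [539.1 -62.  225.1] yheading -169.9 tilt 5.1 F [-1.6 -2.7  2.8] w 12.0 j [ 0.19  0.28 -0.12  0.02 -1.26 -0.02]
theta 0.73 radius err 3.1 v err 0.0
```

View pics/c19.png

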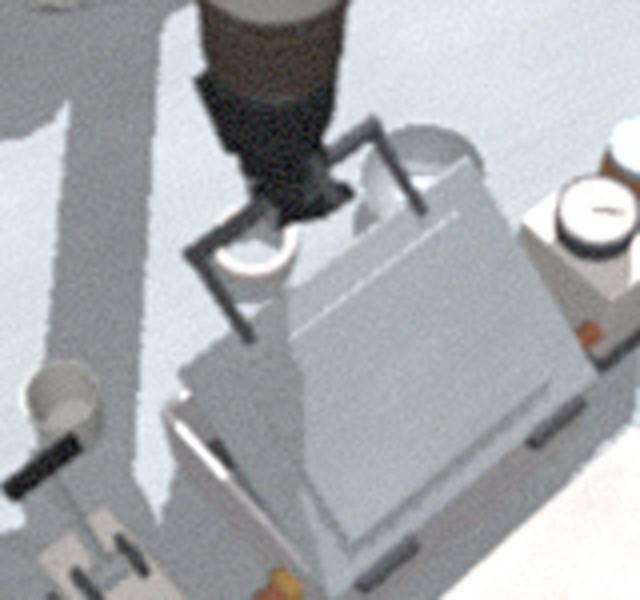

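```bash
python3 - <<'E'
from fit import *
S['s17']=[(278,187),(326.5,152.5),(290.5,208.25),(334.5,174.5)]
S['s18']=[(269.25,184),(316.5,150.75),(284,205.25),(327.5,172.75)]
S['s19']=[(267.25,183.75),(314,150.5),(282.25,205),(325.75,172.75)];fit(S)
E
```

```text
[ 7.19821e+02 -1.82190e+01  1.70000e-01  1.77307e+02  6.13000e-01
  8.77000e-01  9.72000e-01  7.73000e-01  7.14000e-01] rms px 0.31 {'s15': np.float64(0.613), 's16': np.float64(0.877), 's17': np.float64(0.972), 's18': np.float64(0.773), 's19': np.float64(0.714)}
```

The final angle is 0.714 rad, 10.7° below balance, and it did not move over 0.8 s. The lever is at rest and the bystanders are where they started. I hand in.

```bash
python3 - <<'E'
from h import *
print(arm.job_done())
E
```

```text
the job is handed in; nothing more can be done
None
```

I vented the case, raised the lid past its balance point and eased it back. I handed in at about 20.7 s, still holding the lid.

- **Vent lever:** The white lever went to its stop with the lid shut. Its crossbar was 50 mm behind the pivot and the push rose to 22 N. It then returned to its rest position. I had chosen it over the red look-alike.
- **Lid:** I gripped the bar and raised the lid to about 0.97 rad, 4° past balance, then eased it back to about 0.714 rad. That is 10.7° below balance, slightly more than the ten asked for. The arm did not move over the last 0.8 s, and the grip stayed closed on the bar.
- **Bystanders:** The bottle, cup and tape were back at their first measured positions within about 5 mm in the pictures from both cameras. The dish and jar were seen only by the scene camera, and the forceps only by the top camera, at similar agreement.

These checks failed or disagreed:
- **First two lever pushes:** The fingers passed over the crossbar on the first try and caught its upper edge on the second. The fingertips sit about 20 mm or more above the stated tool point, so I went lower.
- **Tool tilt:** Pushing the lever left the tool tilted about 5°.
- **Lid angle:** The arm pose read about 0.016 rad higher than the fit to the picture. I trusted the picture.
- **Wrong final detections:** The networks put the lever bar on the red unit in both cameras. They also reported the dish at the bottle in the top view and the forceps at the cup in the scene view. I checked the white lever by eye in the last picture and it was at rest.

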